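Shut and lock the module's access panel

TASK

Push the module's open access panel fully down with the fingertips. Then set the closed fingertips in the slot of the orange quarter-turn fastener and turn it clockwise a full quarter turn to its stop, so that its steel tongue lies over the panel's edge and locks it. Nothing is to be pinched or lifted, the panel must not be opened further, and the battery, flux tin and solder reel beside the module stay where they stand.

Things in the scene. Friction and masses are not known exactly. Their poses are not given: they have to be found in the camera images.
- housing: Grey instrument module fixed to the table, 150 (x) x 280 (y) x 60 mm high, yaw within 0.2 rad of zero. Origin: centre of its underside; z up, y along its length. Its -y part is a flat sill with the orange fastener; its +y part an open compartment (circuit board inside) with a hinged aluminium panel that, shut, lies flat on the housing's top, upper face 66 mm above the table
- panel_hinge (a point): A point on the panel's hinge line (which runs along the housing's x), at the middle of the panel's width and on the underside of the panel, at housing (0, 125, 60) mm
- panel_pad (a point): Top centre of the round black rubber pad (diameter 28, 2 mm thick) on the panel, where to push: 100 mm from the hinge line, middle of the width. The panel is 144 wide, 156 from hinge to free edge (which faces the fastener), 6 mm thick. With the panel shut the pad's top is at housing (0, 25, 68) mm. Moves with the panel; z of the frame is normal to the panel
- panel (a joint): Opening angle of the panel, rad: 0 = shut flat on the housing, positive = free edge raised; starts 0.35 to 0.65. Stiff friction hinge: it stays where it is left, and takes about 1 to 3 N on the pad to push down
- pivot (a point): Top of the orange fastener on its vertical turning axis, at housing (0, -83, 92) mm; beside it, 5 mm off, a 4 mm high steel bolt head. The fastener is a two-pronged fork, 86 wide and 24 mm high (68 to 92 mm above the table); prongs 22 mm thick, ending 57 mm from the axis. x axis of this frame: from the axis out along the slot
- slot (a point): Middle of the slot between the prongs, 36 mm from the axis, 68 mm above the table (level with the prongs' underside). The slot is 42 wide (y of this frame), begins 12 mm from the axis, is open above and at its outer end (x outwards). Below it: a steel washer (radius 30 about the axis, top at 68 mm), the sill (60 mm). It lies along housing +x at joint fastener 0, along -y at 1.57
- tongue_tip (a point): Tip of the flat steel cam tongue (30 wide, 5 mm thick, underside 68 mm above the table) opposite the slot, 78 mm from the axis. Along housing -x, clear of the panel, at fastener 0; along +y, 26 mm over the shut panel's edge with 2 mm of air between, at 1.57. Turned before the panel is down, it blocks the panel
- fastener (a joint): Turn of the fastener, rad, clockwise seen from above: 0 = unlocked, 1.57 = locked against its stop; starts 0 to 0.3. Stays where it is left; needs about 0.08 N m (2 to 3 N in the middle of the slot)
- battery_9v: Small upright block battery, 18 x 27 x 48 mm high, loose on the table in front of the module. Origin: centre of its underside
- flux_pot: Small round flux tin, diameter 48, 22 mm high, loose on the table in front of the module. Origin: centre of its underside
- solder_reel: Reel of solder with blue flanges, diameter 64, 43 mm high, loose on the table beside the fastener end of the module. Origin: centre of its underside

How it is judged:
By the outcome, as a careful person would: the job done as asked, in the order asked, and still so for the second after the job is handed in, with the robot touching nothing.
It also fails if it takes over 45 s, if anything falls off the work surface, if the arm or the gripper's body presses on something with over 40 N, if the wrist force passes 120 N, or if a joint passes its speed limit or range.

ROBOT

A 6-joint arm with a two-finger parallel gripper is mounted at the origin on the work surface; the furniture and walls round the work are solid. World frame = base frame: x ahead of the robot, y to its left, z up, the work surface at z = 0. Lengths are in mm, angles in rad, forces in N, time in s.
With the tool pointing down it reaches from about 275 to 750 mm from the base axis. Payload 10.2 kg.
Tool frame: the origin (TCP) lies between the finger pads; the fingertips stand 17 mm ahead of it and the grasp point (between the pads) lies 2 mm behind it; z points along the fingers, y is the line along which they close (so a half turn about z gives the same grasp; the last joint's range is limited). The gripper opens to 85 mm and grips with 20 to 120 N. Pads are 22 mm wide; open, the fingers measure 114 mm over their backs; the gripper's body (76 mm by 85 mm) begins 54 mm behind the grasp point. The pads swing forward as they close: fully open they stand 13 mm farther back than shut.
Start: joints at [0.881, 0.313, 1.498, -0, 1.331, -0.223], TCP at [236.279, 468.832, 248.294] pointing down, gripper open.
Joint ranges: [-2.94, 2.94], [-0.97, 2.17], [0.19, 2.56], [-1.23, 4.37], [0.02, 3.11], [-2.88, 2.88]. Speed limits (rad/s): [2.39, 2.39, 3.01, 3.14, 3.14, 3.14].

INTERFACE

Orientations are given as a unit quaternion [w, x, y, z].
In Python, from rig import * gives the robot as it stands.
- The arm moves only by the tool step_arm, never from a script. Its argument "commands" is text: rows parted by semicolons, each of 7 numbers parted by spaces: the opening, from 0 (shut) to 1 (fully open), then the shift along the tool's x, y, z in cm, then the turn, a rotation vector about the tool's x, y, z in rad. In form: hand x y z rx ry rz; .... A call has 1 to 20 rows; each row is the pose to reach, as a shift and turn from the pose commanded when the call began, along the tool's axes at that moment; what a row does not reach only later rows make up. A row lasts 1/12 s, in which the tool goes at most 41.7 mm and 7.16 degrees, less where a joint would pass 70% of its speed; a pose out of reach is approached as far as the arm can. A call with a gripper value outside its range is refused whole. The fingers move at their own pace and stop on an object; "newtons" is the grip in N (left out, the last holds). Time passes only in rows, so rows that repeat a pose let the fingers close. It gives the time, the measured TCP pose, the force, the opening and the grip force at its end, in the units of the state.
- sense(): the state, without advancing time (a new reading comes with each control period).
- capture(name): name is "scene" or "top" or "wrist"; returns the picture (384x512x3 uint8, red, green, blue); there is no depth.
- camera_model(name): a dict with "mtx" (3x3 intrinsics, pixels), "k1" (the pictures are not rectified: a ray, as slopes to the right and down, at radius r is drawn at 1 + k1 r^2 times it, then the intrinsics apply), "eye" and "rotation" of the camera in the world. Camera axes: x right, y down, z forward; pixel columns grow to the right and rows downward; lengths in mm; the calibration is good to about 2 mm. A picture is of the moment at which its call begins: read the wrist's pose just before it. camera_model takes no time and is no camera call; for the wrist camera it gives the pose at the moment of the call.
- finish_job(): hands the job in; it is judged then, once.
Trained networks look in the newest picture that a camera, given by its name, has taken for a name from the list of things; names that differ only in an ending like _2 or _b are one class to them, and where a whole thing is asked for, a point or a joint stands for the part that bears it (a point fixed in the world has none). Each returns a list of dicts, best first, with "score" (0 to 1); they miss things now and then, are a little off and sometimes report something else, mostly with a low value. They report only what shows in the picture. A call takes as long as a camera call.
- search_frame(camera, label): "rect" ([centre column, centre row, width, height] in pixels, round what is visible of it).
- trace(camera, label): "mask" (384x512 bool, what is visible of it) and "rect" ([centre column, centre row, width, height] in pixels, round what is visible of it).
- spot_point(camera, label): "xy" ([column, row] in pixels: a listed point, or the origin of a listed thing).
The state is a dict: "time_s": time; "joints": joint angles; "dq": joint speeds; "tau": joint torques, N m; "eef_pos": TCP position; "ee_rot": TCP orientation; "force": force on the tool from outside, world axes, zero at the start; "wrist_torque": the same for the moment, N m; "grip_width": opening from 0.0 (shut) to 1.0 (fully open); "grip_force": force on a finger pad.
Only numpy, scipy, OpenCV 4.12 (cv2) and the standard library are available. Lean on these libraries where they do the work, as an engineer would, in place of code of your own. Each camera call takes 0.05 s, during which the arm holds its last target. There are 200 camera calls.

## Working session

There is one attempt and no reset: what is moved stays moved. The work goes in short steps, Python scripts to look and compute and a tool call to move; the robot and the scene stay as the last step left them, time stands still between calls to the robot, and variables do not carry over. Pictures are saved under pics/ and viewed, at most 10 in all, crops included, and the job is handed in when it is done.

Besides the shell and the picture viewer there is one more tool, called after "Request:" as name(argument=value, ...) on one line, values as JSON. step_arm: Moves the arm, as the interface text tells. Its arguments: {"type":"object","properties":{"commands":{"type":"string"},"newtons":{"type":"number"}},"required":["commands"]}

```bash
mkdir -p pics; cat > h.py <<'E'
from rig import *
import numpy as np, cv2
from scipy.spatial.transform import Rotation as R
def ray(cam,xy):
    m=camera_model(cam); K=np.array(m["mtx"]); 
    d=np.array([(xy[0]-K[0,2])/K[0,0],(xy[1]-K[1,2])/K[1,1]]); u=d.copy()
    for _ in range(20): u=d/(1+m["k1"]*(u@u))
    v=np.array(m["rotation"])@np.array([u[0],u[1],1]); return np.array(m["eye"]),v
def at(cam,xy,z):
    e,v=ray(cam,xy); return e+v*(z-e[2])/v[2]
def proj(cam,p):
    m=camera_model(cam); q=np.array(m["rotation"]).T@(np.array(p)-m["eye"]); u=q[:2]/q[2]
    u=u*(1+m["k1"]*(u@u)); K=np.array(m["mtx"]); return np.array([K[0,0]*u[0]+K[0,2],K[1,1]*u[1]+K[1,2]])
E
python3 - <<'E'
from h import *
ims=[]
for c in ("scene","top"):
    im=capture(c); ims.append(im); m=camera_model(c); print(c,np.round(m["eye"]),np.round(m["rotation"],2).tolist())
    for l in ("panel_hinge","panel_pad","pivot","slot","tongue_tip","housing","battery_9v","flux_pot","solder_reel"):
        print(l,[(round(d["score"],2),np.round(d["xy"],1).tolist()) for d in spot_point(c,l)[:2]])
for n,im in zip("st",ims): cv2.imwrite(f"pics/{n}0.png",cv2.resize(im[:,:,::-1],(768,576)))
print(sense())
E
```

```text
scene [ 121. -289.  740.] [-0.34, 0.89, -0.28, 0.11]
panel_hinge [(0.87, [223.7, 144.9]), (0.35, [311.9, 198.1])]
panel_pad [(0.89, [251.7, 156.2])]
pivot [(0.85, [296.6, 196.3])]
slot [(0.58, [312.4, 195.6])]
tongue_tip [(0.87, [256.8, 219.7]), (0.45, [268.2, 203.9])]
housing [(0.79, [265.6, 202.3])]
battery_9v [(0.87, [194.9, 208.2]), (0.55, [248.6, 152.3])]
flux_pot [(0.72, [216.2, 232.9])]
solder_reel [(0.56, [321.7, 276.2])]
top [351. 177. 929.] [-0.06, 0.71, -0.7, 0.04]
panel_hinge [(0.97, [198.6, 186.2])]
panel_pad [(0.67, [234.9, 175.7])]
pivot [(0.57, [283.1, 176.8])]
slot [(0.8, [281.5, 163.1])]
tongue_tip [(0.88, [277.4, 206.6])]
housing [(0.78, [247.3, 182.6])]
battery_9v [(0.41, [223.6, 225.1])]
flux_pot [(0.8, [256.5, 230.3])]
solder_reel [(0.79, [319.3, 188.9]), (0.4, [224.1, 227.2])]
{'time_s': 1.0, 'joints': array([ 8.80616400e-01,  3.12882376e-01,  1.49770485e+00,  1.65171605e-05,
        1.33100650e+00, -2.23402923e-01]), 'dq': array([ 0.00149818,  0.00137867, -0.00100484,  0.00053518,  0.00218792,
       -0.00140329]), 'tau': array([ 6.55645781e-04, -4.12175381e+01, -2.59896415e+01, -1.79185377e-04,
        6.00232943e-04,  4.34859146e-06]), 'eef_pos': array([236.26599893, 468.83501069, 248.30137166]), 'ee_rot': array([-7.43567075e-06,  2.31277387e-01,  9.72887851e-01,  3.05841001e-06]), 'force': array([0.02893203, 0.01020831, 0.20841716]), 'wrist_torque': array([-0.03223501,  0.00765738,  0.00855819]), 'grip_force': 0.0, 'grip_width': 0.9967247369284535}
```

View pics/s0.png

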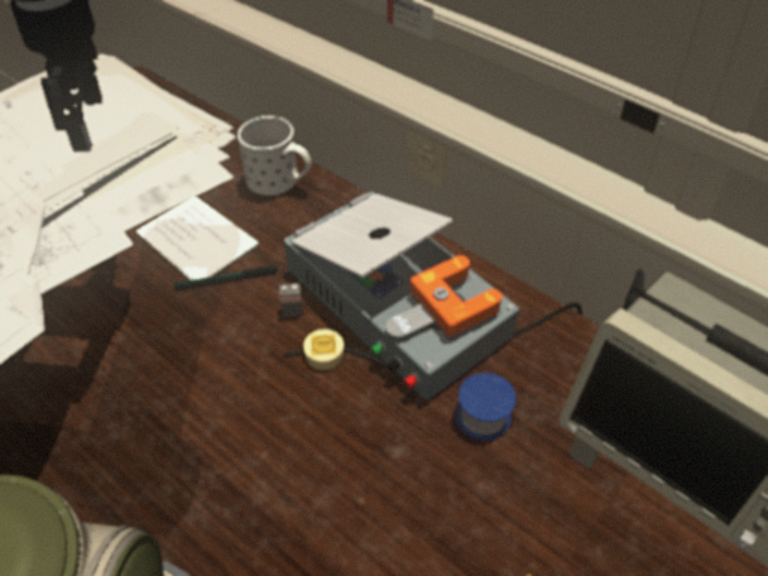

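View pics/t0.png

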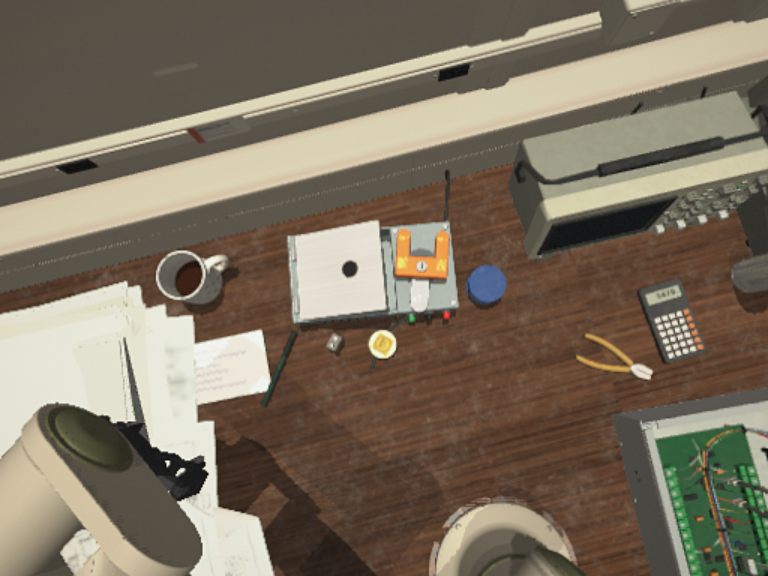

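```bash
python3 - <<'E'
from h import *
S={"panel_hinge":([223.7,144.9],[198.6,186.2],60),"pivot":([296.6,196.3],[283.1,176.8],92),"tongue_tip":([256.8,219.7],[277.4,206.6],73),"slot":([312.4,195.6],[281.5,163.1],68),"battery":([194.9,208.2],[223.6,225.1],0),"flux":([216.2,232.9],[256.5,230.3],0),"reel":([321.7,276.2],[319.3,188.9],0),"housing":([265.6,202.3],[247.3,182.6],0),"pad":([251.7,156.2],[234.9,175.7],100)}
for k,(s,t,z) in S.items():
    print(k,at("scene",s,z).round(),at("top",t,z).round(),end=' ')
    e1,v1=ray("scene",s);e2,v2=ray("top",t)
    A=np.c_[v1,-v2];x=np.linalg.lstsq(A,e2-e1,rcond=None)[0];p,q=e1+v1*x[0],e2+v2*x[1];print("tri",((p+q)/2).round(),np.linalg.norm(p-q).round(1))
E
```

```text
Traceback (most recent call last):
  File "h.py", line 10, in at
    e,v=ray(cam,xy); return e+v*(z-e[2])/v[2]
        ~~~^^^^^^^^
  File "h.py", line 8, in ray
    v=np.array(m["rotation"])@np.array([u[0],u[1],1]); return np.array(m["eye"]),v
      ~~~~~~~~~~~~~~~~~~~~~~~^~~~~~~~~~~~~~~~~~~~~~~~
ValueError: matmul: Input operand 1 has a mismatch in its core dimension 0, with gufunc signature (n?,k),(k,m?)->(n?,m?) (size 3 is different from 4)
```

The pictures show the module with its panel raised (pad near 253,155 in scene pixels), the orange fork at (295,196) with its slot facing away from the robot and its tongue towards it. The battery and flux tin are on the robot side and the reel is at the fastener end. The camera's rotation is a quaternion, so I'll fix that helper.

```bash
sed -i 's/np.array(m\["rotation"\])/R.from_quat(np.roll(m["rotation"],-1)).as_matrix()/' h.py
cat > m.py <<'E'
from h import *
S={"panel_hinge":([223.7,144.9],[198.6,186.2],60),"pivot":([296.6,196.3],[283.1,176.8],92),"tongue_tip":([256.8,219.7],[277.4,206.6],73),"slot":([312.4,195.6],[281.5,163.1],68),"battery":([194.9,208.2],[223.6,225.1],0),"flux":([216.2,232.9],[256.5,230.3],0),"reel":([321.7,276.2],[319.3,188.9],0),"housing":([265.6,202.3],[247.3,182.6],0),"pad":([251.7,156.2],[234.9,175.7],100)}
for k,(s,t,z) in S.items():
    print(k,at("scene",s,z).round(),at("top",t,z).round(),end=' ')
    e1,v1=ray("scene",s);e2,v2=ray("top",t)
    A=np.c_[v1,-v2];x=np.linalg.lstsq(A,e2-e1,rcond=None)[0];p,q=e1+v1*x[0],e2+v2*x[1];print("tri",((p+q)/2).round(),np.linalg.norm(p-q).round(1))
E
python3 m.py
```

```text
panel_hinge [485. 349.  60.] [479. 345.  60.] tri [480. 343.  67.] 3.8
pivot [503. 136.  92.] [499. 132.  92.] tri [498. 132.  99.] 1.3
tongue_tip [425. 145.  73.] [427. 145.  73.] tri [427. 146.  72.] 2.0
slot [542. 137.  68.] [538. 135.  68.] tri [538. 135.  73.] 1.6
battery [375. 285.   0.] [383. 286.   0.] tri [381. 288.  -7.] 6.4
flux [378. 210.   0.] [370. 198.   0.] tri [371. 197.  19.] 1.8
reel [480.  25.   0.] [483.  30.   0.] tri [484.  29.  -8.] 0.1
housing [498. 219.   0.] [499. 224.   0.] tri [501. 224.  -7.] 1.6
pad [490. 256. 100.] [500. 250. 100.] tri [494. 252. 103.] 11.2
```

Request:
step_arm(commands="0 -33.6 -9.8 0 0 0 -0.556;0 -33.6 -9.8 0 0 0 -0.556;0 -33.6 -9.8 0 0 0 -0.556;0 -33.6 -9.8 0 0 0 -0.556;0 -33.6 -9.8 0 0 0 -0.556;0 -33.6 -9.8 0 0 0 -0.556;0 -33.6 -9.8 0 0 0 -0.556;0 -33.6 -9.8 0 0 0 -0.556;0 -33.6 -9.8 0 0 0 -0.556;0 -33.6 -9.8 0 0 0 -0.556;0 -33.6 -9.8 0 0 0 -0.556;0 -33.6 -9.8 0 0 0 -0.556;0 -33.6 -9.8 0 0 0 -0.556")

```text
time_s: 2.08
eef_pos: [491.5, 231.0, 248.4]
ee_rot: [-0.0, -0.045, 0.999, 0.0]
force: [0.4, 0.2, 0.6]
grip_width: -0.002
grip_force: 0.0
```

```bash
cat > w.py <<'E'
from h import *
import sys
s=sense(); print(s["eef_pos"].round(1),s["ee_rot"].round(3),s["force"].round(1),s["grip_width"])
im=capture("wrist"); cv2.imwrite("pics/"+sys.argv[1],cv2.resize(im[:,:,::-1],(768,576)))
for l,z in (("panel_hinge",60),("panel_pad",68),("pivot",92),("slot",68),("tongue_tip",73)):
    print(l,[(round(d["score"],2),np.round(d["xy"],1).tolist(),at("wrist",d["xy"],z).round(1)) for d in spot_point("wrist",l)[:2]])
E
python3 w.py w0.png
```

```text
[491.5 231.  248.4] [-0.    -0.045  0.999  0.   ] [0.4 0.2 0.6] -0.0018732422413765886
panel_hinge [(0.74, [369.4, 175.7], array([480. , 349.3,  60. ]))]
panel_pad [(0.74, [286.2, 188.3], array([500.1, 260.4,  68. ])), (0.46, [160.9, 186.7], array([510.1, 128.4,  68. ]))]
pivot [(0.84, [161.5, 189.0], array([505.4, 136.3,  92. ]))]
slot []
tongue_tip [(0.81, [177.4, 104.3], array([424.7, 145.3,  73. ]))]
```

View pics/w0.png

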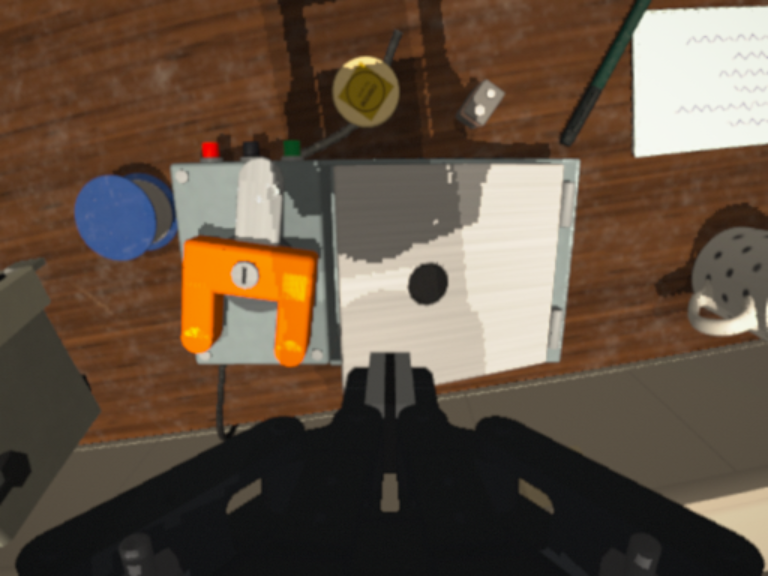

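The wrist picture shows the panel with its pad at (428,284), the fork's bolt at (245,275), prong tips at (198,340) and (290,355), and the housing corners clearly visible. I'll fit yaw and fastener angle from these.

```bash
cat > f.py <<'E'
from h import *
f=lambda p,z:at("wrist",np.array(p)/1.5,z)[:2]
c=[f(p,60) for p in((172,163),(198,362),(578,160),(560,361))]
for p in c: print(p.round(1))
print("long edge near yaw",np.arctan2(*((c[2]-c[0])*[-1,1])),"short end",np.arctan2(*(c[1]-c[0])[::-1]))
a,b=f((198,337),92),f((290,350),92);d=b-a;print("prongs",a.round(),b.round(),"ang",np.arctan2(-d[0],d[1]))
a,b=f((193,240),92),f((317,253),92);d=b-a;print("back edge",a.round(),b.round(),"ang",np.arctan2(-d[0],d[1]))
print("bolt",f((245,275),96),"pad z105",f((428,284),105),"tongue tip",f((259,158),73))
E
python3 f.py
```

```text
[433.9  77.1]
[581.3  91. ]
[407.8 352.1]
[555.6 368.3]
long edge near yaw 0.09473551887574923 short end 0.09459966679038403
prongs [546. 105.] [550. 169.] ang -0.05675841955950277
back edge [479. 104.] [481. 184.] ang -0.021118523374893474
bolt [498.4644239  139.11561525] pad z105 [491.65465583 255.00728628] tongue tip [425.98381181 140.75469986]
```

Request:
step_arm(commands="0 -0.2 1.5 3 0 0 0;0 -0.2 1.5 6 0 0 0;0 -0.2 1.5 9 0 0 0;0 -0.2 1.5 11 0 0 0;0 -0.2 1.5 12 0 0 0;0 -0.2 1.5 12.7 0 0 0;0 -0.2 1.5 13.3 0 0 0;0 -0.2 1.5 13.9 0 0 0;0 -0.2 1.5 14.5 0 0 0;0 -0.2 1.5 15.1 0 0 0;0 -0.2 1.5 15.6 0 0 0;0 -0.2 1.5 15.9 0 0 0;0 -0.2 1.5 16.1 0 0 0;0 -0.2 1.5 16.1 0 0 0")

```text
time_s: 3.55
eef_pos: [492.7, 245.2, 86.9]
ee_rot: [-0.0, -0.045, 0.999, -0.0]
force: [-0.8, 0.1, -0.1]
grip_width: -0.003
grip_force: 0.0
```

Request:
step_arm(commands="0 0 0 0.1 0 0 0;0 0 0 0.2 0 0 0;0 0 0 0.3 0 0 0;0 0 0 0.3 0 0 0;0 0 0 0.3 0 0 0")

```text
time_s: 3.97
eef_pos: [492.9, 245.3, 84.9]
ee_rot: [0.0, -0.045, 0.999, -0.0]
force: [-2.8, -1.7, 5.2]
grip_width: 0.002
grip_force: 3.2
```

```bash
python3 w.py w1.png; python3 -c "
from h import *
cv2.imwrite('pics/s1.png',cv2.resize(capture('scene')[80:240,160:400,::-1],(768,512)))"
```

```text
[492.9 245.3  84.9] [ 0.    -0.045  0.999 -0.   ] [-2.8 -1.7  5.2] 0.0022868139450852687
panel_hinge [(0.83, [442.7, 242.7], array([484.1, 349.1,  60. ]))]
panel_pad []
pivot [(0.92, [34.1, 272.4], array([503. , 139.8,  92. ]))]
slot [(0.65, [66.4, 307.0], array([540.8, 136.6,  68. ]))]
tongue_tip [(0.67, [53.9, 101.2], array([425.1, 145.6,  73. ]))]
```

View pics/s1.png

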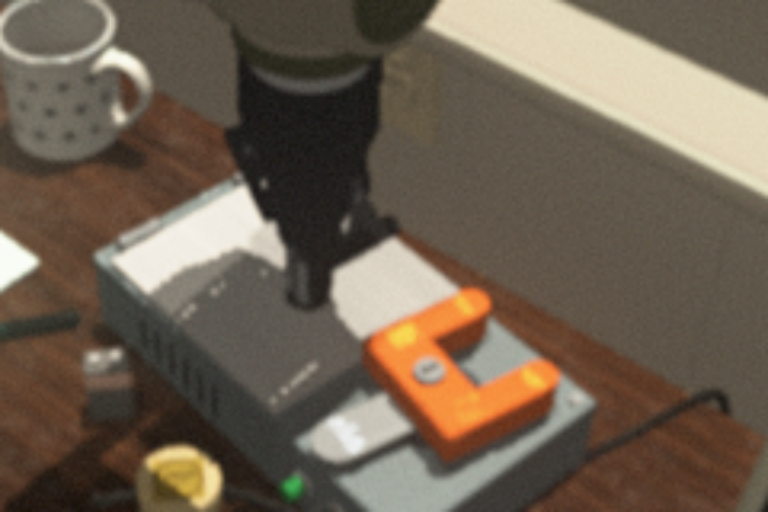

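The panel lies flat, flush with the housing rim, with the fingertips on the pad at about (305,300) in the crop. I'll press slightly harder, lift, and go above the slot.

Request:
step_arm(commands="0 0 0 0.1 0 0 0;0 0 0 0.2 0 0 0;0 0 0 0.2 0 0 0;0 0 0 -2 0 0 0;0 0 0 -5 0 0 0;0 0 0 -7 0 0 0;0 -1.2 -3.8 -7 0 0 0.145;0 -2.4 -7.6 -7 0 0 0.145;0 -3.6 -11.3 -7 0 0 0.145;0 -3.6 -11.3 -7 0 0 0.145;0 -3.6 -11.3 -7 0 0 0.145;0 -3.6 -11.3 -7 0 0 0.145")

```text
time_s: 5.32
eef_pos: [538.5, 136.2, 154.2]
ee_rot: [-0.0, 0.028, 1.0, 0.0]
force: [-0.3, 0.0, -0.4]
grip_width: 0.001
grip_force: 0.0
```

```bash
python3 w.py w2.png; python3 -c "
from h import *
capture('top')
print([(round(d['score'],2),at('top',d['xy'],68).round(1)) for d in spot_point('top','panel_pad')])"
```

```text
[538.5 136.2 154.2] [-0.     0.028  1.     0.   ] [-0.3  0.  -0.4] 0.0009850796618271146
panel_hinge []
panel_pad [(0.68, [412.0, 139.9], array([493.9, 248.5,  68. ]))]
pivot [(0.63, [259.4, 168.0], array([503.8, 139.2,  92. ]))]
slot []
tongue_tip [(0.61, [260.3, 38.4], array([424.3, 143.9,  73. ]))]
[(0.84, array([487.5, 242.4,  68. ]))]
```

View pics/w2.png

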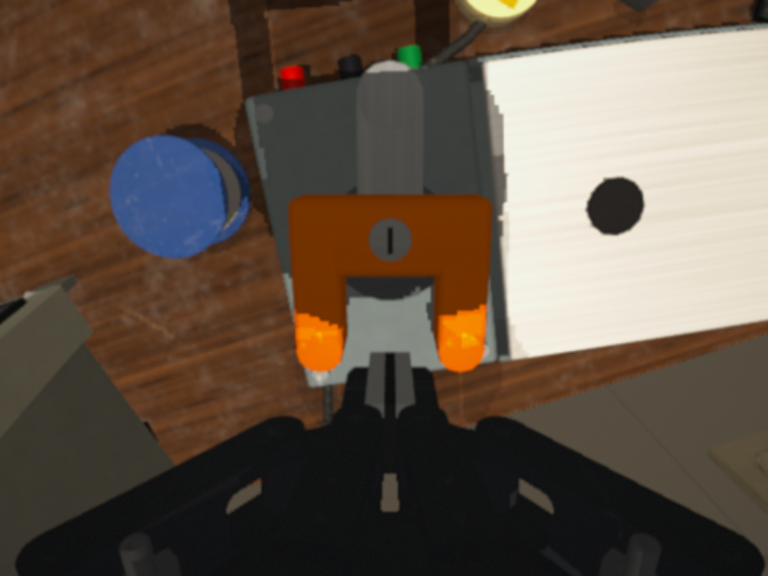

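The wrist picture shows the slot (columns 346–436, centre 391) aligned with the fingers (390), the fastener square to the tool, and the panel shut flat with its edge just clear of the fork. I'll descend into the slot.

Request:
step_arm(commands="0 0 0 2 0 0 0;0 0 0 3.5 0 0 0;0 0 0 4.5 0 0 0;0 0 0 5.2 0 0 0;0 0 0 5.8 0 0 0;0 0 0 6.2 0 0 0;0 0 0 6.4 0 0 0;0 0 0 6.4 0 0 0")

```text
time_s: 6.38
eef_pos: [538.9, 135.9, 90.3]
ee_rot: [-0.0, 0.028, 1.0, -0.0]
force: [-0.3, -1.3, 0.8]
grip_width: 0.002
grip_force: 0.0
```

Request:
step_arm(commands="0 0.02 -0.35 0 0 0 0;0 0.07 -0.7 0 0 0 0.05;0 0.16 -1.03 0 0 0 0.15;0 0.28 -1.36 0 0 0 0.25;0 0.43 -1.68 0 0 0 0.35;0 0.61 -1.98 0 0 0 0.45;0 0.82 -2.25 0 0 0 0.55;0 1.06 -2.51 0 0 0 0.65;0 1.32 -2.74 0 0 0 0.75;0 1.61 -2.95 0 0 0 0.85;0 1.91 -3.12 0 0 0 0.95;0 2.23 -3.26 0 0 0 1.05;0 2.56 -3.37 0 0 0 1.15;0 2.91 -3.45 0 0 0 1.25;0 3.25 -3.49 0 0 0 1.35;0 3.25 -3.49 0 0 0 1.35")

```text
time_s: 7.72
eef_pos: [504.5, 102.5, 90.9]
ee_rot: [0.001, 0.648, 0.762, 0.0]
force: [-0.0, 0.2, -0.2]
grip_width: 0.0
grip_force: 0.0
```

```bash
python3 w.py w3.png
```

```text
[504.5 102.5  90.9] [0.001 0.648 0.762 0.   ] [-0.   0.2 -0.2] 0.0003456631038158726
panel_hinge []
panel_pad []
pivot [(0.94, [268.5, 193.4], array([501.9, 139.6,  92. ]))]
slot []
tongue_tip [(0.87, [260.2, 9.6], array([485.7, 214.9,  73. ]))]
```

View pics/w3.png

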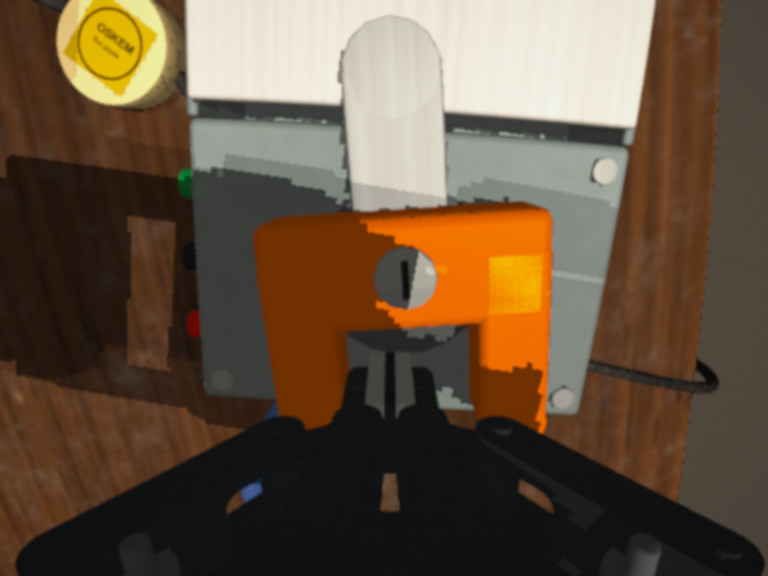

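The tongue now lies over the panel's edge (tip at 391,20), roughly 0.12 rad short of the stop. I'll creep on until the force rises.

Request:
step_arm(commands="0 0 -0.15 0 0 0 0.04;0 0.01 -0.3 0 0 0 0.08;0 0.02 -0.45 0 0 0 0.1;0 0.03 -0.55 0 0 0 0.1;0 0.03 -0.6 0 0 0 0.1;0 0.03 -0.6 0 0 0 0.1")

```text
time_s: 8.52
eef_pos: [499.3, 102.6, 90.6]
ee_rot: [0.001, 0.683, 0.73, 0.001]
force: [6.4, 5.7, -3.1]
grip_width: -0.003
grip_force: 3.3
```

Request:
step_arm(commands="0 0 -0.1 0 0 0 0;0 0 -0.2 0 0 0 0;0 0 -0.3 0 0 0 0;0 0 -0.3 0 0 0 0")

```text
time_s: 8.85
eef_pos: [498.8, 102.6, 90.9]
ee_rot: [0.003, 0.683, 0.73, 0.004]
force: [19.5, 8.5, -11.9]
grip_width: 0.0
grip_force: 10.1
```

```bash
python3 w.py w4.png
```

```text
[498.8 102.6  90.9] [0.003 0.683 0.73  0.004] [ 19.5   8.5 -11.9] 0.00044596877178100644
panel_hinge []
panel_pad []
pivot [(0.78, [277.3, 196.0], array([503.8, 138.4,  92. ]))]
slot []
tongue_tip [(0.61, [269.5, 6.9], array([495.5, 217.5,  73. ]))]
```

View pics/w4.png

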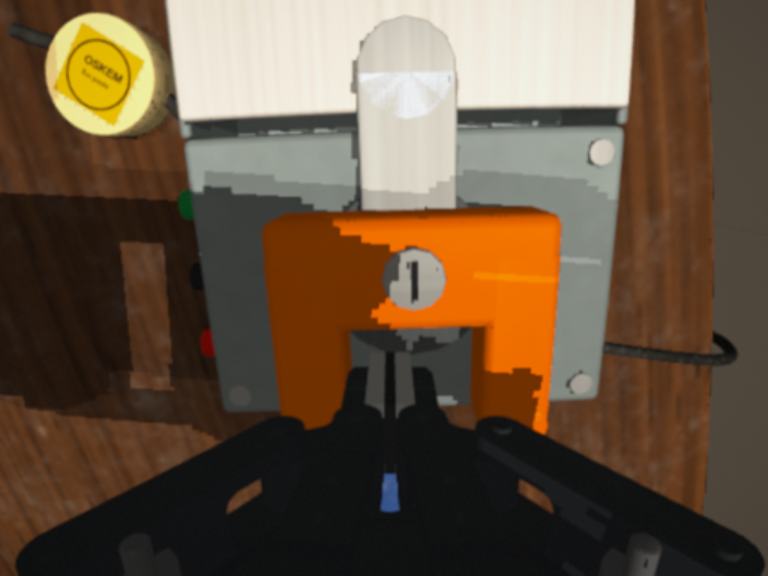

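The fastener is hard against its stop: it doesn't move under 20 N, and the tongue is square to the panel edge (tip at 405,20). I'll back off the prong and lift out.

Request:
step_arm(commands="0 0 0.3 0 0 0 0;0 0 0.6 0 0 0 0;0 0 0.8 0 0 0 0;0 0 0.8 0 0 0 0;0 0 0.8 -1.5 0 0 0;0 0 0.8 -4 0 0 0;0 0 0.8 -7 0 0 0;0 0 0.8 -11 0 0 0;0 0 0.8 -15 0 0 0;0 0 0.8 -15 0 0 0")

```text
time_s: 9.98
eef_pos: [505.5, 102.4, 247.6]
ee_rot: [0.005, 0.684, 0.73, 0.004]
force: [0.3, 0.1, 1.9]
grip_width: 0.003
grip_force: 0.0
```

```bash
python3 w.py w5.png; python3 -c "
from h import *
print(sense()['force'])
capture('top');capture('scene')
for l,z in (('battery_9v',0),('flux_pot',0),('solder_reel',0),('tongue_tip',73),('slot',68)):
  print(l,*[(c,round(d['score'],2),np.round(d['xy'],1),at(c,d['xy'],z).round()) for c in ('top','scene') for d in spot_point(c,l)[:1]])"
```

```text
[505.5 102.4 247.6] [0.005 0.684 0.73  0.004] [0.3 0.1 1.9] 0.0030536551438172443
panel_hinge []
panel_pad [(0.97, [256.2, 24.5], array([490.1, 246.3,  68. ]))]
pivot [(0.71, [257.6, 148.1], array([497.9, 138.1,  92. ])), (0.61, [259.1, 59.5], array([494.5, 213.1,  92. ]))]
slot []
tongue_tip [(0.84, [257.3, 57.1], array([492.5, 217.7,  73. ]))]
[-0.72105629 -0.74243929  0.03937336]
battery_9v ('top', 0.45, array([227.1, 227.2]), array([378., 277.,   0.])) ('scene', 0.74, array([195. , 210.7]), array([372., 279.,   0.]))
flux_pot ('scene', 0.58, array([217.5, 236.7]), array([376., 201.,   0.]))
solder_reel ('scene', 0.9, array([321.8, 275.3]), array([481.,  27.,   0.]))
tongue_tip ('top', 0.65, array([247.2, 180. ]), array([494., 221.,  73.])) ('scene', 0.91, array([266.1, 178.1]), array([495., 216.,  73.]))
slot ('scene', 0.58, array([310.5, 217. ]), array([508., 101.,  68.]))
```

View pics/w5.png

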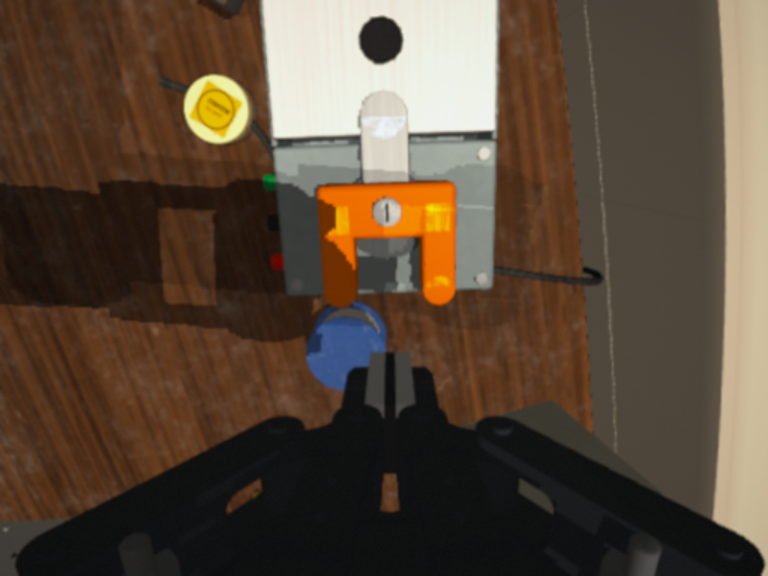

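The tongue lies square over the shut panel's edge (385,110). The reel, flux tin and battery stand where they were, and the arm is clear. Handing in.

```bash
python3 -c "
from rig import *
print(finish_job())"
```

```text
the job is handed in; nothing more can be done
None
```

The panel is pushed fully down and the fastener is turned clockwise to its stop, so its tongue locks the panel's edge; the battery, flux tin and solder reel were left in place, and I handed the job in (no result was returned).

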